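Clamp a steel pipe in the threading station and oil its end

TASK

Get the steel pipe ready for threading: swing the strap of the red V jaw open, lower the pipe (don't drop it) into the two V rests with its red-banded end up against the stop plate and let go of it, and swing the strap back down onto the pipe. With the pipe clamped, and not before, press the red nozzle cap of the yellow oil can all the way down and let it spring back up, so that the bare end gets its shot of oil. Leave the copper tube and everything else on the bench where it is.

Things in the scene. Friction and masses are not known exactly. Their poses are not given: they have to be found in the camera images.
- pipe_mid (a point): Centre of the loose galvanised steel pipe: a straight round bar, 22 mm diameter, 280 mm long, about 0.3 kg, light grey with a red painted band 35 mm long at one end. At the start it lies level in one of the two notches of the wooden stock rest, axis 42 mm above the bench. The point's y axis runs along the pipe from the red end to the bare end.
- pipe_red_end (a point): Centre of the pipe's end face at the red-banded end (140 mm from the middle).
- pipe_bare_end (a point): Centre of the pipe's other, bare end face, the one to be oiled.
- station: Threading station, bolted down: dark steel plate 225 x 375 mm, 12 mm thick, origin on the bench below vee_mid, same axes. On it, along y: the stop plate, a red rear V rest (y -115 to -90 mm, 60 mm wide), a red V jaw with strap (y +48 to +96 mm, 72 mm wide; hinge lugs to 98 mm high), a low drip tray. Between rest and jaw it is free down to the plate, so fingers can hold the pipe near its middle.
- vee_mid (a point): Where the pipe's centre lies when seated in the station: 75 mm above the bench. Axes: y along the seated pipe, from the stop plate towards the oiled end; x across it, from the robot's side to the oil can's side; z up. The two V supports are open upward (90 degrees, mouth 42 mm wide, tops 78 mm above the bench).
- stop_face (a point): Point on the face of the upright steel stop plate (60 mm wide, top 100 mm above the bench) at pipe-axis height, 140 mm from vee_mid towards -y. The red end of the seated pipe goes against it. Same axes as vee_mid.
- strap (a joint): Angle of the clamp strap, a flat steel bar 24 x 6 mm at station y +72 mm, in rad. 0: level, lying on a seated pipe; -0.04: lower stop, without a pipe. It grows as the free end, on the robot's side, rises and swings over to the oil can's side; 2.0: fully open, leaning back. Stiff hinge (about 2 N at the grip, up to 3 N to lift): it stays where it is left. Starts closed or slightly ajar (up to 0.35).
- strap_grip (a point): Middle of the strap's handle: a black round grip, 14 mm diameter, 38 mm long, parallel to the pipe, standing out sideways from the strap's free end towards the stop plate. It goes round on an arc of 109 mm radius about strap_hinge; with the strap level it is 89 mm above the bench.
- strap_hinge (a point): Point on the strap's hinge axis level with the middle of the grip (44 mm from the pipe's axis on the oil can's side, 89 mm above the bench). The axis is parallel to the station's y.
- cap_top (a point): Centre of the flat top of the oil can's red nozzle cap, 34 mm diameter, 192 mm above the bench when up. The yellow can (66 mm diameter) is clipped upright on the station plate, 92 mm across (+x) and 142 mm along (+y) from vee_mid; a red spout on the cap, 54 mm long, points down at the pipe's bare end from the side (tip 37 mm beside the pipe's axis, 172 mm above the bench).
- cap (a joint): How far the nozzle cap is pressed down, in m: 0 up, 0.010 fully down. Spring: about 4 N to start it, 11 N fully down; it springs back by itself.
- copper_mid (a point): Centre of a copper tube of the same size as the steel pipe (22 x 280 mm), parallel to it and 90 mm away in the other notch of the stock rest (whose two slats cross the tubes about 85 mm either side of their middles). It stays there. Its y axis runs along it.
- paste_tub: White tub with a blue lid, 72 mm diameter, 85 mm high; origin at the centre of its foot. Not needed.
- drink_bottle: Green drink bottle with a black top, 72 mm diameter, 212 mm high; origin at the centre of its foot. Not needed.
- tape_measure: Yellow and black tape measure, 68 x 34 x 62 mm; origin under its centre. Not needed.
- solder_reel: Reel of solder with orange flanges, 58 mm diameter, 38 mm high; origin under its centre. Not needed.
- wrench: Steel wrench, 200 mm long, lying on the bench along its x axis. Not needed.
- marker: Black and red marker, 125 mm long, lying on the bench along its x axis. Not needed.
- die_stock: Ratchet die stock: red round head of 68 mm diameter, 40 mm high, with a 260 mm handle along its x axis, lying on the bench; origin under the head's centre. Not needed.
- pipe: The steel pipe as a body; its origin is at its centre, the same point and axes as pipe_mid.

How it is judged (in metres and radians):
On the way, in this order (a step that is already met when the one before it is completed fails the run):
1. the strap is swung open (past 1.2 rad) (value of joint strap above 1.2 rad), for 0.1 s.
2. the pipe lies in both V rests, red end within 7 mm of the stop, strap open, fingers off it (x of pipe_mid in the frame of vee_mid between -0.005 and 0.005 m and z of pipe_mid in the frame of vee_mid between -0.005 and 0.005 m and angle between the y axis of pipe_mid and the y axis of vee_mid, either way round below 0.04 rad and y of pipe_red_end in the frame of stop_face between -0.003 and 0.007 m and value of joint strap above 0.6 rad and contact force between the fingers and pipe below 0.1 N), for 0.2 s.
3. the strap is down on the seated pipe (within 0.07 rad of level) (x of pipe_mid in the frame of vee_mid between -0.005 and 0.005 m and z of pipe_mid in the frame of vee_mid between -0.005 and 0.005 m and angle between the y axis of pipe_mid and the y axis of vee_mid, either way round below 0.04 rad and y of pipe_red_end in the frame of stop_face between -0.003 and 0.007 m and value of joint strap between -0.03 and 0.07 rad), for 0.2 s.
4. the nozzle cap is pressed fully down (8 mm or more) with the pipe clamped (all of step 3 and value of joint cap above 0.008 m), for 0.05 s.
5. the cap has sprung back up (within 1.5 mm) (value of joint cap below 0.0015 m), for 0.1 s.
At the end, for the whole second after the job is handed in: The pipe lies at rest in both V rests (centre within 5 mm across and in height, axis within 0.04 rad, red end within 7 mm of the stop plate), the strap is down on it (-0.03 to 0.07 rad), and the nozzle cap, having been pressed, is up again (within 1.5 mm) (all of step 3 and value of joint cap below 0.0015 m and linear speed of pipe below 0.02 m/s); the robot touches nothing.
It fails at once if oil is pumped (cap more than 4 mm down) while the pipe is not lying clamped in the station (value of joint cap above 0.004 m and not (x of pipe_mid in the frame of vee_mid between -0.005 and 0.005 m and z of pipe_mid in the frame of vee_mid between -0.005 and 0.005 m and angle between the y axis of pipe_mid and the y axis of vee_mid, either way round below 0.04 rad and y of pipe_red_end in the frame of stop_face between -0.003 and 0.007 m and value of joint strap between -0.03 and 0.07 rad)).
It fails at once if the pipe is dropped into the V rests (over 0.6 m/s close above them) (distance between pipe_mid and vee_mid below 0.06 m and linear speed of pipe above 0.6 m/s).
It fails at once if the copper tube or another thing on the bench is disturbed (moved more than 40 mm) (distance of any of copper_mid, paste_tub, drink_bottle, tape_measure, solder_reel, wrench, marker, die_stock from where it was at the start of the episode above 0.04 m).
It also fails if it takes over 67 s, if anything falls off the work surface, if the arm or the gripper's body presses on something with over 40 N, if the wrist force passes 120 N, or if a joint passes its speed limit or range.

ROBOT

A 6-joint arm with a two-finger parallel gripper is mounted at the origin on the work surface. World frame = base frame: x ahead of the robot, y to its left, z up, the work surface at z = 0. Lengths are in m, angles in degrees, forces in N, time in s.
With the tool pointing down it reaches from about 0.325 to 0.875 m from the base axis. Payload 4.4 kg.
Tool frame: the origin (TCP) lies on the centre line of the jaws, within the pads' length; the fingertips stand 11 mm ahead of it and the grasp point (between the pads) lies 8 mm behind it; y points along the fingers, z is the direction in which the jaws open and shut, and the axes are right-handed (so a half turn about y gives the same grasp; the last joint's range is limited). The gripper opens to 85 mm and grips with 20 to 120 N. Pads are 22 mm wide; open, the fingers measure 114 mm over their backs; the gripper's body (76 mm by 85 mm) begins 54 mm behind the grasp point. The pads swing forward as they close: fully open they stand 13 mm farther back than shut.
Start: joints at [62.309, 11.837, 88.321, -0, 79.842, -8.623], TCP at [0.188, 0.543, 0.242] pointing down, gripper open.
Joint ranges: [-156.59, 156.59], [-49.26, 127.26], [12.9, 141.05], [-63.56, 243.56], [4.71, 150.69], [-161.64, 161.64]. Speed limits (degrees/s): [159.86, 159.86, 180, 180, 180, 180].

INTERFACE

Orientations are given as a 3x3 rotation matrix whose columns are the frame's x, y, z axes.
In Python, from station import robot, get_image, order, models gives the robot as it stands.
- The arm moves only by the tool arm_command, never from a script. Its argument "deltas" is a list that holds one entry, the list of rows, each a list of 4 numbers: the shift along the tool's x, y, z in mm, then the turn about the tool's y in rad. A call has 1 to 8 rows; each row is the pose to reach, as a shift and turn from the pose commanded when the call began, along the tool's axes at that moment; what a row does not reach only later rows make up. A row lasts 1/8 s, in which the tool goes at most 62.5 mm and 10.7 degrees, less where a joint would pass 70% of its speed; a pose out of reach is approached as far as the arm can. A call with a gripper value outside its range is refused whole. "jaw" is the gripper command: -1 is shut, 1 is fully open, values between are in proportion, set as the call begins (left out, the last holds). The fingers move at their own pace and stop on an object; the grip force is fixed at half the most. Time passes only in rows, so rows that repeat a pose let the fingers close. It gives the time, the measured TCP pose, the force and the opening at its end, in the units of the state.
- robot.state(): the state, without advancing time (a new reading comes with each control period).
- get_image(name): name is "scene" or "top" or "wrist"; returns a dict with "color" (400x640x3 uint8, red, green, blue), "depth" (400x640 float32, m along the optical axis (not along the pixel's ray), 0 where there is no reading), "fov_y" (degrees; the focal length in pixels is half the picture's height over the tangent of half this angle, whatever the lens; pixels are square), "cx", "cy" (the principal point, pixels), "rvec" (rotation vector, rad) and "tvec" (3), from world to camera coordinates, as OpenCV has them. Camera axes: x right, y down, z forward; pixel columns grow to the right and rows downward; lengths in m; the calibration is good to about 2 mm. A picture is of the moment at which its call begins.
- order.finish_job(): hands the job in, once; it reports no verdict.
Trained networks look in the newest picture that a camera, given by its name, has taken for a name from the list of things; names that differ only in an ending like _2 or _b are one class to them, and where a whole thing is asked for, a point or a joint stands for the part that bears it (a point fixed in the world has none). Each returns a list of dicts, best first, with "conf" (0 to 1); they miss things now and then, are a little off and sometimes report something else, mostly with a low value. They report only what shows in the picture. A call takes as long as a camera call.
- models.outline_of(camera, thing): "mask" (400x640 bool, what is visible of it) and "pixel" ([column, row] in pixels, amid what is visible of it).
- models.pinpoint(camera, thing): "pixel" ([column, row] in pixels: a listed point, or the origin of a listed thing).
The state is a dict: "clock": time; "q": joint angles; "dq": joint speeds; "effort": joint torques, N m; "ee_pos": TCP position; "orientation": TCP orientation; "contact_force": force on the tool from outside, world axes, zero at the start; "torque": the same for the moment, N m; "opening": finger opening in m.
Only numpy, scipy, OpenCV 4.12 (cv2) and the standard library are available. Lean on these libraries where they do the work, as an engineer would, in place of code of your own. Each camera call takes 0.05 s, during which the arm holds its last target.

## Working session

There is one attempt and no reset: what is moved stays moved. The work goes in short steps, Python scripts to look and compute and a tool call to move; the robot and the scene stay as the last step left them, time stands still between calls to the robot, and variables do not carry over. Pictures are saved under pics/ and viewed, and the job is handed in when it is done.

Besides the shell and the picture viewer there is one more tool, called as name(argument=value, ...) on one line, values as JSON. arm_command: Moves the arm, as the interface text tells. Its arguments: {"type":"object","properties":{"deltas":{"type":"array","items":{"type":"array","items":{"type":"array","items":{"type":"number"}}}},"jaw":{"type":"number"}},"required":["deltas"]}

```bash
ls; mkdir -p pics; cat > h.py <<'E'
import numpy as np, cv2
from station import robot, get_image, order, models
def cam(n):
    im=get_image(n); f=200/np.tan(np.radians(im['fov_y'])/2)
    R=cv2.Rodrigues(np.array(im['rvec'],float))[0]; t=np.array(im['tvec'],float).ravel()
    return dict(im=im,f=f,R=R,t=t,cx=im['cx'],cy=im['cy'],n=n)
def ray(c,p):
    d=np.array([(p[0]-c['cx'])/c['f'],(p[1]-c['cy'])/c['f'],1.0])
    return -c['R'].T@c['t'], c['R'].T@d
def atz(c,p,z):
    o,d=ray(c,p); return o+d*(z-o[2])/d[2]
def dep(c,p):
    u,v=int(round(p[0])),int(round(p[1])); o,d=ray(c,p); return o+d*c['im']['depth'][v,u]
def cloud(c):
    D=c['im']['depth']; v,u=np.mgrid[:400,:640]
    P=np.stack([(u-c['cx'])/c['f']*D,(v-c['cy'])/c['f']*D,D],-1)
    P=(P-c['t'])@c['R']; P[D==0]=np.nan; return P
def proj(c,X):
    x=c['R']@np.array(X)+c['t']; return [c['cx']+c['f']*x[0]/x[2], c['cy']+c['f']*x[1]/x[2]]
def save(c,name,pts=()):
    a=cv2.cvtColor(c['im']['color'],cv2.COLOR_RGB2BGR).copy()
    for p in pts: cv2.circle(a,(int(p[0]),int(p[1])),3,(255,0,255),1)
    cv2.imwrite('pics/'+name,a)
def st():
    s=robot.state(); print(s['clock'],'pos',np.round(s['ee_pos'],4),'q',np.round(s['q'],1),'F',np.round(s['contact_force'],1),'open',round(s['opening'],4)); print(np.round(s['orientation'],3)); return s
E
python3 - <<'E'
from h import *
st()
for n in ['scene','top']:
    c=cam(n); save(c,n+'0.png')
    for t in ['pipe_mid','pipe_red_end','pipe_bare_end','vee_mid','stop_face','strap_grip','strap_hinge','cap_top','copper_mid']:
        r=models.pinpoint(n,t)
        print(n,t,[(np.round(x['pixel'],1).tolist(),round(x['conf'],2),np.round(dep(c,x['pixel']),3).tolist()) for x in r[:2]])
    print('cam',-c['R'].T@c['t'])
E
```

```text
pics
0.0 pos [0.1875 0.5428 0.2411] q [62.3 11.9 88.4 -0.  79.8 -8.6] F [-0.1  0.8 -0.1] open 0.0854
[[ 0.945 -0.001  0.327]
 [-0.327 -0.002  0.945]
 [-0.    -1.    -0.002]]
scene pipe_mid [([366.6, 307.6], 0.74, [0.582, 0.268, 0.051])]
scene pipe_red_end [([344.2, 265.9], 0.56, [0.573, 0.139, 0.055]), ([222.2, 190.8], 0.49, [0.773, -0.273, 0.043])]
scene pipe_bare_end [([396.5, 359.5], 0.77, [0.585, 0.413, 0.036])]
scene vee_mid [([300.7, 177.1], 0.83, [0.524, -0.215, 0.013])]
scene stop_face [([273.6, 147.6], 0.96, [0.564, -0.321, 0.078]), ([298.0, 188.8], 0.24, [0.553, -0.179, 0.012])]
scene strap_grip [([323.3, 169.9], 0.54, [0.473, -0.153, 0.092])]
scene strap_hinge [([297.2, 191.4], 0.84, [0.561, -0.17, 0.013])]
scene cap_top [([302.6, 200.3], 0.7, [0.607, -0.031, 0.191])]
scene copper_mid [([399.8, 305.5], 0.68, [0.501, 0.306, 0.048])]
cam [0.84626193 0.5043896  1.13275836]
top pipe_mid [([219.3, 201.3], 0.58, [0.569, 0.273, 0.043])]
top pipe_red_end [([263.3, 206.0], 0.91, [0.558, 0.132, 0.042])]
top pipe_bare_end [([179.4, 196.2], 0.98, [0.581, 0.401, 0.045]), ([344.7, 198.2], 0.34, [0.596, -0.131, 0.011])]
top vee_mid [([364.1, 207.2], 0.85, [0.567, -0.195, 0.012]), ([211.6, 226.7], 0.25, [0.486, 0.289, 0.056])]
top stop_face [([405.5, 210.5], 0.65, [0.554, -0.321, 0.058])]
top strap_grip [([351.2, 235.9], 0.88, [0.466, -0.146, 0.093])]
top strap_hinge [([344.6, 199.6], 0.88, [0.578, -0.124, 0.092]), ([220.3, 195.7], 0.71, [0.586, 0.27, 0.049])]
top cap_top [([313.4, 181.0], 0.5, [0.613, -0.027, 0.192])]
top copper_mid [([211.8, 226.9], 0.97, [0.485, 0.288, 0.056])]
cam [ 0.39167647 -0.03668064  1.25190268]
```

View pics/scene0.png

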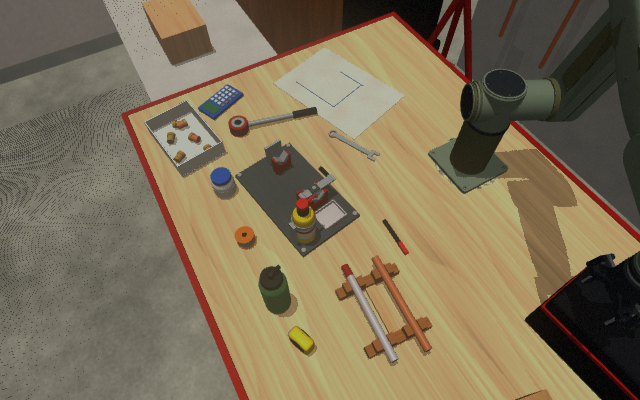

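View pics/top0.png

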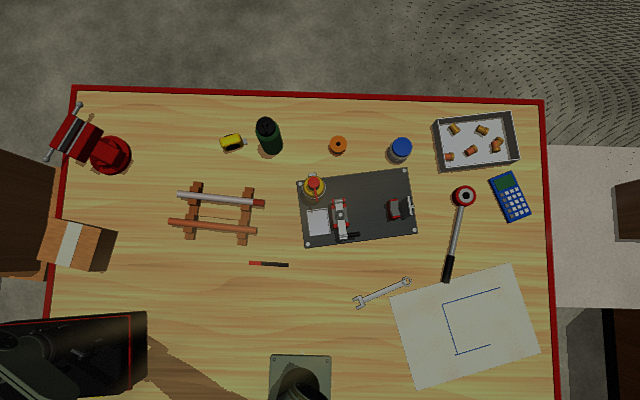

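```bash
cat > fit.py <<'E'
from h import *
from scipy.optimize import least_squares
L={'vee_mid':(0,0,.075),'stop_face':(0,-.14,.075),'cap_top':(.092,.142,.192),'strap_hinge':(.044,.041,.089)}
obs=[]
cs={}
for n in ['scene','top']:
    c=cam(n); cs[n]=c
    for t in list(L)+['strap_grip']:
        for x in models.pinpoint(n,t)[:2]: obs.append((n,t,np.array(x['pixel']),x['conf']))
def P(p,l): 
    a=p[2]; return [p[0]+np.cos(a)*l[0]-np.sin(a)*l[1],p[1]+np.sin(a)*l[0]+np.cos(a)*l[1],l[2]]
def loc(p,t):
    if t=='strap_grip': return (.044-.109*np.cos(p[3]),.041,.089+.109*np.sin(p[3]))
    return L[t]
def res(p): return np.concatenate([(np.array(proj(cs[n],P(p,loc(p,t))))-x)*np.sqrt(k) for n,t,x,k in obs])
s=least_squares(res,[.565,-.185,.1,0.1],loss='soft_l1')
print(s.x)
for (n,t,x,k) in obs: print(n,t,x.round(1),round(k,2),np.round(np.array(proj(cs[n],P(s.x,loc(s.x,t))))-x,1))
E
python3 fit.py; python3 - <<'E'
from h import *
c=cam('top'); a=cv2.cvtColor(c['im']['color'],cv2.COLOR_RGB2BGR)
b=cv2.resize(a[150:260,290:430],None,fx=5.5,fy=5.4,interpolation=cv2.INTER_CUBIC); cv2.imwrite('pics/crop1.png',b)
P=cloud(c)
# plate: points at z .012
m=(abs(P[...,2]-.012)<.005)&(P[...,0]>.4)&(P[...,0]<.75)&(P[...,1]<.05)&(P[...,1]>-.45)
m&=c['im']['color'].sum(-1)<260
m=cv2.morphologyEx(m.astype(np.uint8),cv2.MORPH_OPEN,np.ones((3,3)))
n,l,s,_=cv2.connectedComponentsWithStats(m); k=1+np.argmax(s[1:,4]); m=l==k
Q=P[m][:,:2].astype(np.float32); r=cv2.minAreaRect(Q*1000); print(r, cv2.boxPoints(r))
# pipes
for z0,nm in ((0,'pipe'),):
    for t in ['pipe','copper_mid']:
        for n2 in ['top','scene']:
            cc=cam(n2); r=models.outline_of(n2,t); 
            if not r: print('none');continue
            PP=cloud(cc)[r[0]['mask']]; PP=PP[np.isfinite(PP[:,0])&(PP[:,2]>.035)&(PP[:,2]<.07)]
            mu=np.median(PP,0); u=np.linalg.svd(PP[:,:2]-PP[:,:2].mean(0),full_matrices=False)[2][0]; u*=np.sign(u[1])
            s=(PP[:,:2]-PP[:,:2].mean(0))@u
            print(t,n2,r[0]['conf'],PP[:,:2].mean(0).round(4),'ang(deg from y)',np.degrees(np.arctan2(-u[0],u[1])).round(2),np.percentile(s,[.5,99.5]).round(3), 'ctr',(PP[:,:2].mean(0)+u*np.mean(np.percentile(s,[.5,99.5]))).round(4))
E
```

```text
[ 0.54154111 -0.17821578  0.14183466  0.07098425]
scene vee_mid [300.5 177.2] 0.93 [-0.2 -0.9]
scene vee_mid [369.7 309.2] 0.75 [ -69.4 -132.9]
scene stop_face [273.2 148.2] 0.95 [1.9 0.5]
scene cap_top [301.1 199.3] 0.62 [0.7 3.5]
scene strap_hinge [294.2 188.5] 0.76 [2.2 1.2]
scene strap_hinge [275.3 150.9] 0.25 [21.1 38.8]
scene strap_grip [325.1 170.9] 0.56 [-0.4 -0.7]
scene strap_grip [349.1 143.5] 0.48 [-24.4  26.7]
top vee_mid [361.2 210.9] 0.81 [-0.   1.6]
top vee_mid [220.5 198.4] 0.48 [140.7  14.1]
top stop_face [405.9 207.7] 0.57 [-0.5 -0.2]
top cap_top [310.6 182.6] 0.53 [ 1.9 -1.5]
top strap_hinge [347.8 199.5] 0.86 [-1.  -0.1]
top strap_grip [350.  235.1] 0.83 [ 1.5 -1. ]
((569.1318359375, -169.88226318359375), (225.02207946777344, 374.35406494140625), 9.085783958435059) [[ 428.4748      -2.8206902]
 [ 487.59015   -372.47778  ]
 [ 709.7889    -336.94385  ]
 [ 650.6735      32.713257 ]]
pipe top 0.61 [0.5785 0.268 ] ang(deg from y) -4.66 [-0.138  0.138] ctr [0.5785 0.2679]
pipe scene 0.66 [0.5837 0.2822] ang(deg from y) -4.58 [-0.147  0.131] ctr [0.5831 0.274 ]
copper_mid top 0.62 [0.4906 0.2883] ang(deg from y) -4.55 [-0.139  0.14 ] ctr [0.4906 0.289 ]
copper_mid scene 0.68 [0.4956 0.3024] ang(deg from y) -4.73 [-0.146  0.131] ctr [0.4949 0.2946]
```

View pics/crop1.png

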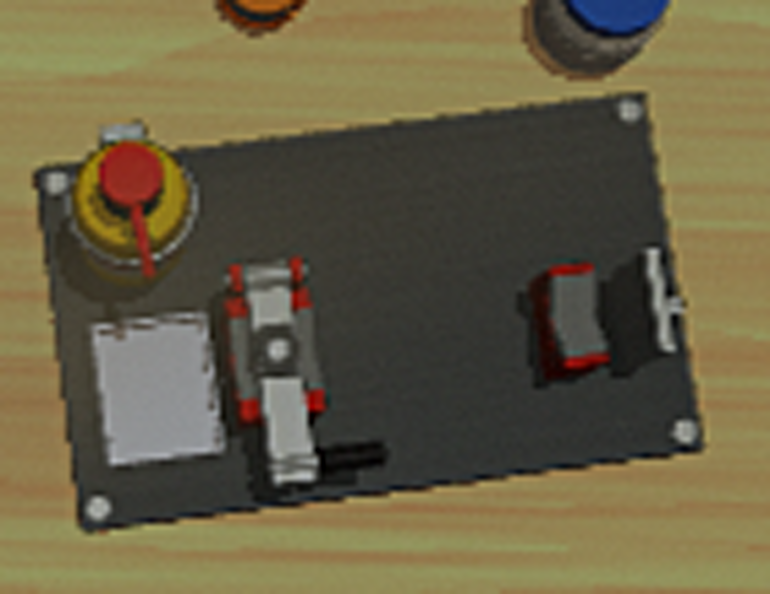

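arm_command(deltas=[[[310,-60,-365,0.7],[310,-60,-365,0.7],[310,-60,-365,0.7],[310,-60,-365,0.7],[310,-60,-365,0.7],[310,-60,-365,0.7],[310,-60,-365,0.7],[310,-60,-365,0.7]]])

```text
clock: 3.05
ee_pos: [0.3622, 0.095, 0.3031]
orientation: [[0.511, 0.002, 0.86], [-0.86, -0.0, 0.511], [0.001, -1.0, 0.002]]
contact_force: [0.9, 0.1, 0.2]
opening: 0.0854
```

arm_command(deltas=[[[250,0,-58,0.377],[250,0,-58,0.377],[250,0,-58,0.377],[250,0,-58,0.377],[250,0,-58,0.377],[250,0,-58,0.377]]])

```text
clock: 3.8
ee_pos: [0.4397, -0.1472, 0.302]
orientation: [[0.159, -0.001, 0.987], [-0.987, 0.001, 0.159], [-0.001, -1.0, -0.001]]
contact_force: [-0.3, -0.6, -0.1]
opening: 0.0851
```

```bash
python3 - <<'E'
from h import *
st(); c=cam('wrist'); save(c,'w1.png'); print('cam',-c['R'].T@c['t'],c['R'][2])
for t in ['vee_mid','stop_face','strap_hinge','strap_grip','cap_top']:
    print(t,[(np.round(x['pixel'],1).tolist(),round(x['conf'],2)) for x in models.pinpoint('wrist',t)[:2]])
E
```

```text
3.8 pos [ 0.4397 -0.1472  0.302 ] q [-29.2  -4.5  98.6   0.   86.  -38.4] F [-0.3 -0.6 -0.1] open 0.0851
[[ 0.159 -0.001  0.987]
 [-0.987  0.001  0.159]
 [-0.001 -1.    -0.001]]
cam [ 0.4285938  -0.07704752  0.43408404] [ 0.04277484 -0.27684508 -0.95996204]
vee_mid [([391.6, 210.2], 0.79)]
stop_face [([384.3, 302.0], 0.93), ([540.7, 171.3], 0.75)]
strap_hinge []
strap_grip [([342.1, 185.3], 0.83)]
cap_top [([555.9, 89.0], 0.61), ([487.0, 279.8], 0.2)]
```

View pics/w1.png

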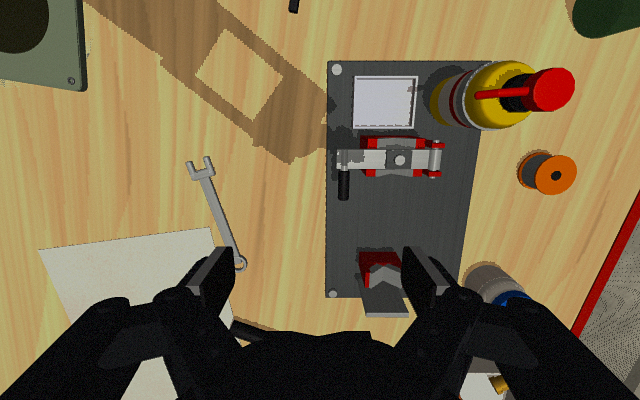

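```bash
python3 - <<'E'
from h import *
c=cam('wrist'); P=cloud(c); C=c['im']['color'].astype(int)
th=.1586; o=np.array([.5415,-.178])
def loc(P):
    d=P[...,:2]-o; return np.stack([d[...,0]*np.cos(th)+d[...,1]*np.sin(th),-d[...,0]*np.sin(th)+d[...,1]*np.cos(th),P[...,2]],-1)
Q=loc(P)
# plate edges rows
m=(abs(Q[...,2]-.012)<.006)&(C.sum(-1)<330)
for v in range(80,240,30):
    r=np.where(m[v])[0]; r=r[(r>320)&(r<500)]
    print(v,Q[v,r[0]].round(4),Q[v,r[-1]].round(4), 'world L',P[v,r[0]].round(4))
# direct: left edge via atz, colour threshold
L=[]
for v in range(75,285,5):
    row=C[v,300:360].sum(-1); k=np.argmax(np.diff(row)*-1); L.append(atz(c,(300+k+.5,v),.012)[:2])
L=np.array(L); p=np.polyfit(L[:,1],L[:,0],1); r=L[:,0]-np.polyval(p,L[:,1]); g=abs(r-np.median(r))<.003; p=np.polyfit(L[g,1],L[g,0],1); print('edge angle',-p[0], g.sum(),'x at y=-.178',np.polyval(p,-.178))
black=(C.max(-1)<50)
z=Q[...,2]
g=black&(z>.075)&(z<.13)&(np.mgrid[:400,:640][1]>330)&(np.mgrid[:400,:640][1]<355)&(np.mgrid[:400,:640][0]<210)
print('grip',g.sum(),[np.percentile(Q[g][:,i],[2,50,98]).round(4) for i in range(3)])
red=(C[...,0]>100)&(C[...,1]<60)
for n,(u0,u1,v0,v1) in dict(jaw=(350,450,130,185),rest=(350,400,245,290),cap=(530,580,65,115)).items():
    b=np.zeros(z.shape,bool); b[v0:v1,u0:u1]=1; k=b&(z>.05)&red
    print(n,k.sum(),[np.percentile(Q[k][:,i],[1,10,50,90,99]).round(4) for i in range(3)])
# stop top edge
b=np.zeros(z.shape,bool); b[290:320,355:415]=1; k=b&(z>.09)
print('stop',k.sum(),[np.percentile(Q[k][:,i],[1,10,50,90,99]).round(4) for i in range(3)])
# strap top
b=np.zeros(z.shape,bool); b[150:168,345:440]=1; k=b&(z>.08)&(z<.12)&(C.min(-1)>100)
print('strap x/z fit',np.polyfit(Q[k][:,0],Q[k][:,2],1),[np.percentile(Q[k][:,i],[1,50,99]).round(4) for i in range(3)])
E
python3 - <<'E'
import sys; sys.path.insert(0,'.')
import cv2; a=cv2.imread('pics/w1.png'); cv2.imwrite('pics/w1c.png',cv2.resize(a[50:330,310:590],None,fx=2.1,fy=2.1,interpolation=cv2.INTER_CUBIC))
E
```

```text
80 [-0.083   0.1677  0.0113] [0.0788 0.1682 0.0127] world L [ 0.433  -0.0256  0.0113]
110 [-0.0825  0.1279  0.0126] [0.063  0.1286 0.0117] world L [ 0.4398 -0.0647  0.0126]
140 [-0.0834  0.0859  0.0118] [0.1392 0.087  0.0127] world L [ 0.4456 -0.1063  0.0118]
170 [-0.0828  0.0414  0.0119] [0.139  0.0425 0.0126] world L [ 0.4532 -0.1502  0.0119]
200 [-0.0822 -0.0062  0.0111] [ 0.1407 -0.0049  0.012 ] world L [ 0.4613 -0.1971  0.0111]
230 [-0.0832 -0.056   0.0126] [ 0.1401 -0.0549  0.0126] world L [ 0.4682 -0.2465  0.0126]
edge angle 0.1593704271062165 41 x at y=-.178 0.45614554465893825
grip 324 [array([-0.0707, -0.0645, -0.0575]), array([0.0183, 0.0365, 0.054 ]), array([0.0879, 0.0938, 0.0959])]
jaw 397 [array([-0.0343, -0.0318,  0.0288,  0.0472,  0.052 ]), array([0.0459, 0.0486, 0.0828, 0.0896, 0.0917]), array([0.0767, 0.0776, 0.0787, 0.0986, 0.0994])]
rest 61 [array([-0.0284, -0.0279, -0.0257, -0.0231,  0.0021]), array([-0.1177, -0.1153, -0.1052, -0.0951, -0.093 ]), array([0.0518, 0.0775, 0.0783, 0.0798, 0.0803])]
cap 1365 [array([0.0777, 0.0813, 0.0925, 0.1037, 0.1077]), array([0.1233, 0.128 , 0.1394, 0.1504, 0.1543]), array([0.1905, 0.1912, 0.1921, 0.193 , 0.1938])]
stop 543 [array([-0.0529, -0.0527, -0.0084,  0.0233,  0.0304]), array([-0.151 , -0.1493, -0.1435,  0.0401,  0.0439]), array([0.0904, 0.0925, 0.1002, 0.3239, 0.3275])]
strap x/z fit [0.0395618  0.09306044] [array([-0.0587, -0.0015,  0.0493]), array([0.0598, 0.0688, 0.0802]), array([0.0897, 0.0919, 0.1006])]
```

View pics/w1c.png

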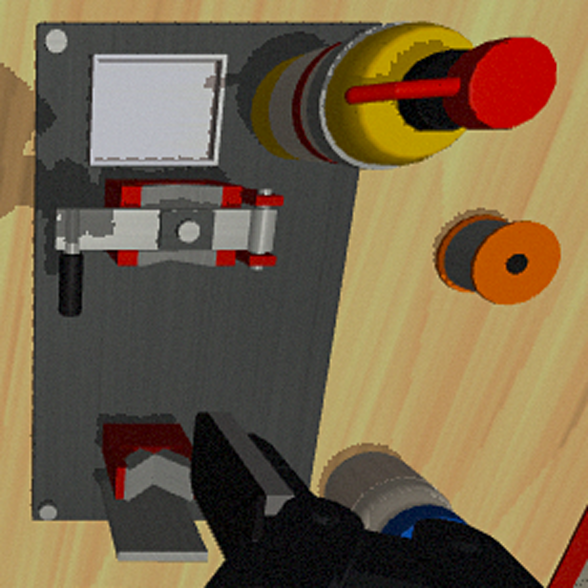

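arm_command(deltas=[[[17,60,31,0],[17,120,31,0],[17,170,31,0],[17,170,31,0]]], jaw=0.06)

```text
clock: 4.65
ee_pos: [0.4693, -0.1564, 0.1279]
orientation: [[0.161, -0.01, 0.987], [-0.987, 0.006, 0.161], [-0.007, -1.0, -0.009]]
contact_force: [-0.1, -0.0, -0.1]
opening: 0.0453
```

```bash
python3 - <<'E'
from h import *
st(); c=cam('wrist'); save(c,'w2.png')
E
```

```text
4.65 pos [ 0.4693 -0.1564  0.1279] q [-28.5  10.  105.2   0.   65.5 -37.7] F [-0.1 -0.  -0.1] open 0.0453
[[ 0.161 -0.01   0.987]
 [-0.987  0.006  0.161]
 [-0.007 -1.    -0.009]]
```

View pics/w2.png

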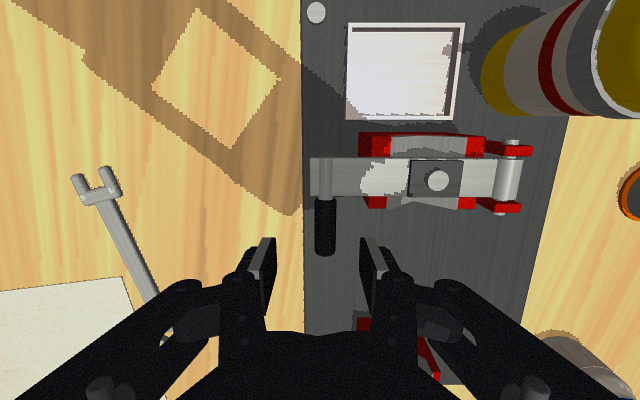

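arm_command(deltas=[[[0,25,0,0],[0,51,0,0],[0,51,0,0],[0,51,0,0]]])

```text
clock: 5.2
ee_pos: [0.4754, -0.1601, 0.0842]
orientation: [[0.161, 0.005, 0.987], [-0.987, -0.003, 0.161], [0.003, -1.0, 0.004]]
contact_force: [-0.0, 0.5, 1.2]
opening: 0.0451
```

arm_command(deltas=[[[0,0,0,0],[0,0,0,0],[0,0,0,0],[0,0,0,0],[0,0,0,0]]], jaw=-1)

```text
clock: 5.82
ee_pos: [0.4743, -0.1595, 0.0819]
orientation: [[0.16, 0.002, 0.987], [-0.987, -0.001, 0.16], [0.001, -1.0, 0.002]]
contact_force: [2.6, 0.7, 1.3]
opening: 0.0121
```

```bash
python3 - <<'E'
from h import *
st(); c=cam('wrist'); save(c,'w3.png')
E
```

```text
5.825 pos [ 0.4743 -0.1595  0.0819] q [-28.5  14.2 106.7   0.   59.  -37.7] F [2.6 0.7 1.3] open 0.0121
[[ 0.16   0.002  0.987]
 [-0.987 -0.001  0.16 ]
 [ 0.001 -1.     0.002]]
```

View pics/w3.png

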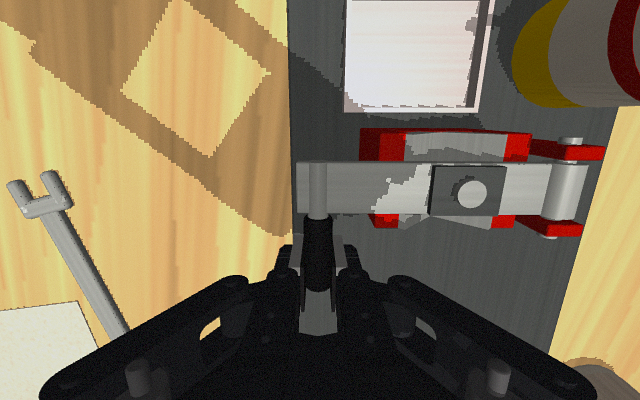

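arm_command(deltas=[[[0,-12,0.7,0],[0,-23.8,2.6,0],[0,-35.3,5.9,0],[0,-46.4,10.4,0],[0,-57,16.1,0],[0,-66.8,22.9,0],[0,-75.9,30.8,0],[0,-84,39.6,0]]])

```text
clock: 6.88
ee_pos: [0.5035, -0.1546, 0.1636]
orientation: [[0.161, -0.023, 0.987], [-0.987, -0.003, 0.161], [-0.001, -1.0, -0.023]]
contact_force: [-21.3, -8.3, 10.6]
opening: 0.0116
```

arm_command(deltas=[[[0,-7.1,9.6,0],[0,-13.1,20,0],[0,-18,30.9,0],[0,-21.6,42.4,0],[0,-23.9,54.1,0],[0,-24.9,66,0],[0,-24.7,78,0],[0,-23.1,90,0]]])

```text
clock: 7.88
ee_pos: [0.6018, -0.139, 0.1922]
orientation: [[0.161, 0.001, 0.987], [-0.987, -0.003, 0.161], [0.003, -1.0, 0.001]]
contact_force: [-4.0, -0.6, 15.1]
opening: 0.0117
```

```bash
python3 - <<'E'
from h import *
st(); c=cam('wrist'); save(c,'w4.png')
E
```

```text
7.875 pos [ 0.6018 -0.139   0.1922] q [-21.   19.3  85.1  -0.1  75.5 -30.2] F [-4.  -0.6 15.1] open 0.0117
[[ 0.161  0.001  0.987]
 [-0.987 -0.003  0.161]
 [ 0.003 -1.     0.001]]
```

View pics/w4.png

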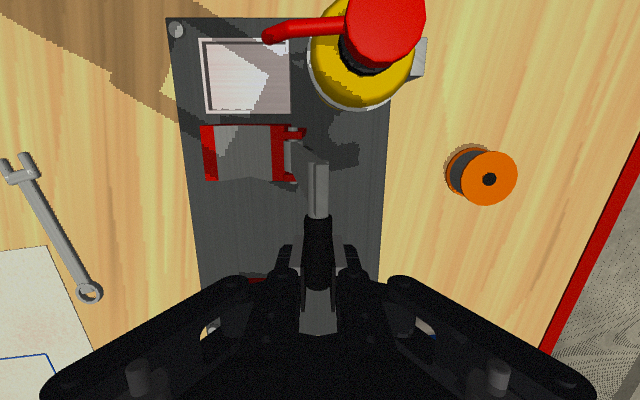

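arm_command(deltas=[[[0,0,0,0],[0,0,0,0],[0,0,0,0],[0,-30,0,0],[0,-80,0,0],[0,-110,0,0]]], jaw=0.06)

```text
clock: 8.68
ee_pos: [0.6015, -0.1385, 0.3007]
orientation: [[0.16, 0.002, 0.987], [-0.987, -0.001, 0.16], [0.001, -1.0, 0.002]]
contact_force: [-0.3, 0.2, 0.4]
opening: 0.0452
```

arm_command(deltas=[[[-358,0,31,0.24],[-358,0,31,0.24],[-358,0,31,0.24],[-358,0,31,0.24],[-358,0,31,0.24],[-358,0,31,0.24],[-358,0,31,0.24],[-358,0,31,0.24]]], jaw=0.6)

```text
clock: 9.68
ee_pos: [0.5741, 0.2196, 0.2978]
orientation: [[-0.079, -0.001, 0.997], [-0.997, -0.001, -0.079], [0.001, -1.0, -0.001]]
contact_force: [-0.2, 0.1, -0.0]
opening: 0.0684
```

```bash
python3 - <<'E'
from h import *
st(); c=cam('wrist'); r=models.outline_of('wrist','pipe'); print(len(r),r[0]['conf'])
save(c,'w5.png',[x['pixel'] for x in r])
m=r[0]['mask']; PP=cloud(c)[m]; PP=PP[np.isfinite(PP[:,0])&(PP[:,2]>.04)&(PP[:,2]<.065)]
mu=PP[:,:2].mean(0); u=np.linalg.svd(PP[:,:2]-mu,full_matrices=False)[2][0]; u*=np.sign(u[1]); s=(PP[:,:2]-mu)@u
a=np.percentile(s,[.2,99.8]); print('u',u,'ends',mu+u*a[0],mu+u*a[1],'len',a[1]-a[0],'ctr',mu+u*a.mean(),'ztop',np.percentile(PP[:,2],95))
w=(PP[:,:2]-mu)@np.array([u[1],-u[0]]); print('lat',np.percentile(w,[1,50,99]))
E
```

```text
9.675 pos [0.5741 0.2196 0.2978] q [12.9 14.6 78.4 -0.  87.1 17.4] F [-0.2  0.1 -0. ] open 0.0684
[[-0.079 -0.001  0.997]
 [-0.997 -0.001 -0.079]
 [ 0.001 -1.    -0.001]]
2 0.69<stdin>:5: RuntimeWarning: Mean of empty slice.
  ret = um.true_divide(
Traceback (most recent call last):
IndexError: index 0 is out of bounds for axis 0 with size 0
```

View pics/w5.png

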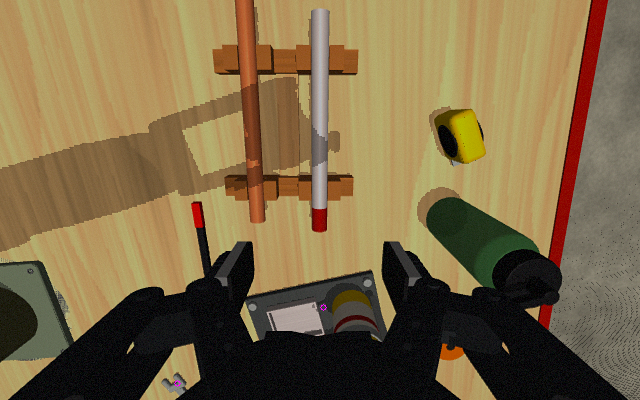

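```bash
python3 - <<'E'
from h import *
c=cam('wrist'); P=cloud(c); Z=P[...,2]; C=c['im']['color'].astype(int)
m=(Z>.0455)&(Z<.065); m[:,:300]=0; m[:,340:]=0; m[240:]=0
PP=P[m]; mu=PP[:,:2].mean(0); u=np.linalg.svd(PP[:,:2]-mu,full_matrices=False)[2][0]; u*=np.sign(u[1]); s=(PP[:,:2]-mu)@u
a=np.percentile(s,[.2,99.8]); print('u',u,'ends',mu+u*a[0],mu+u*a[1],'len',a[1]-a[0],'ctr',mu+u*a.mean(),'z',np.percentile(PP[:,2],[50,95]))
w=(PP[:,:2]-mu)@np.array([u[1],-u[0]]); print('lat',np.percentile(w,[1,50,99]))
print(atz(c,(320,10),.05),atz(c,(319.5,231),.045))
E
```

```text
u [0.07856019 0.99690937] ends [0.56928248 0.13191154] [0.5911903  0.40991643] len 0.2788667652419255 ctr [0.58023639 0.27091398] z [0.05085693 0.05358725]
lat [-2.38109597e-02 -1.96001461e-05  2.51476442e-02]
[0.59236166 0.40857542 0.05      ] [0.56967115 0.12845273 0.045     ]
```

arm_command(deltas=[[[-31,40,2,0],[-31,95,2,0],[-31,150,2,0],[-31,205,2,0],[-31,240,2,0],[-31,263,2,0],[-31,263,2,0],[-31,263,2,0]]])

```text
clock: 10.82
ee_pos: [0.5801, 0.2503, 0.0367]
orientation: [[-0.08, 0.002, 0.997], [-0.997, 0.001, -0.08], [-0.001, -1.0, 0.002]]
contact_force: [0.8, 0.8, 0.2]
opening: 0.0683
```

arm_command(deltas=[[[0,0,0,0],[0,0,0,0],[0,0,0,0],[0,0,0,0],[0,0,0,0],[0,0,0,0]]], jaw=-1)

```text
clock: 11.58
ee_pos: [0.5787, 0.2512, 0.0367]
orientation: [[-0.079, -0.0, 0.997], [-0.997, 0.0, -0.079], [-0.0, -1.0, -0.0]]
contact_force: [-3.3, -0.2, 5.9]
opening: 0.0204
```

```bash
python3 - <<'E'
from h import *
st(); c=cam('wrist'); save(c,'w6.png')
E
```

```text
11.575 pos [0.5787 0.2512 0.0367] q [15.6 31.5 88.2  0.  60.3 20.1] F [-3.3 -0.2  5.9] open 0.0204
[[-0.079 -0.     0.997]
 [-0.997  0.    -0.079]
 [-0.    -1.    -0.   ]]
```

View pics/w6.png

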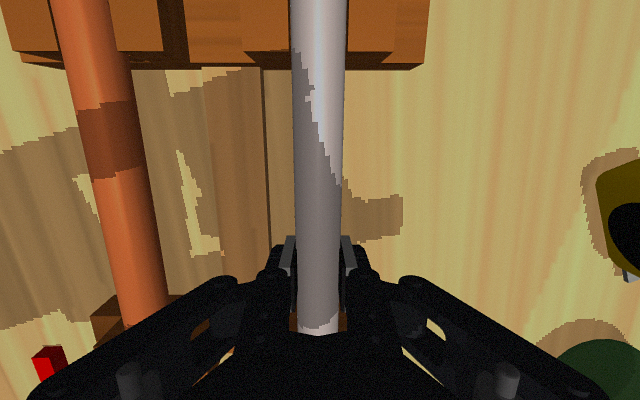

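arm_command(deltas=[[[0,-20,0,0],[0,-60,0,0],[0,-110,0,0],[0,-160,0,0],[0,-210,0,0],[0,-250,0,0],[0,-260,0,0],[0,-260,0,0]]])

```text
clock: 12.62
ee_pos: [0.5784, 0.2508, 0.2952]
orientation: [[-0.079, -0.0, 0.997], [-0.997, -0.0, -0.079], [0.0, -1.0, -0.0]]
contact_force: [-0.8, -0.8, -3.6]
opening: 0.0201
```

```bash
python3 - <<'E'
from h import *
st(); c=cam('scene'); save(c,'s6.png'); c=cam('wrist'); save(c,'w7.png')
# pipe tilt from wrist depth
P=cloud(c); m=np.zeros((400,640),bool); m[20:250,285:350]=1; Z=P[...,2]; m&=(Z>.25)&(Z<.4)
PP=P[m]; s=robot.state(); R=np.array(s['orientation']); Q=(PP-np.array(s['ee_pos']))@R
print(m.sum()); 
for v in range(10,260,30):
    r=m[v]; 
    if r.sum()>3: q=(P[v][r]-np.array(s['ee_pos']))@R; print(v,r.sum(),'along',(-q[:,0].mean()).round(4),'lat',q[:,2].mean().round(4),'top',np.percentile(-q[:,1],90).round(4))
E
```

```text
12.625 pos [0.5784 0.2508 0.2952] q [15.6 16.6 76.2 -0.  87.2 20.1] F [-0.8 -0.8 -3.6] open 0.0201
[[-0.079 -0.     0.997]
 [-0.997 -0.    -0.079]
 [ 0.    -1.    -0.   ]]
11729
40 54 along 0.0988 lat 0.0003 top 0.0167
70 53 along 0.0885 lat 0.0005 top 0.0169
100 51 along 0.0776 lat 0.0002 top 0.0165
130 50 along 0.0661 lat 0.0003 top 0.0168
160 49 along 0.0538 lat 0.0005 top 0.0166
190 48 along 0.0409 lat 0.0003 top 0.017
220 45 along 0.0272 lat 0.0002 top 0.0173
```

View pics/s6.png

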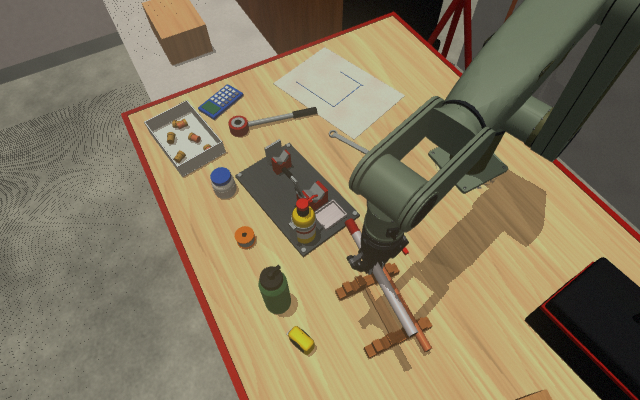

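View pics/w7.png

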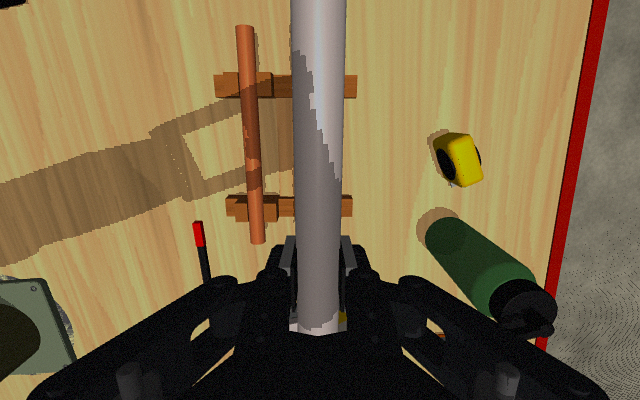

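arm_command(deltas=[[[40,0,0,-0.05],[95,0,0,-0.1],[150,0,0,-0.15],[205,0,0,-0.2],[260,0,0,-0.238],[315,0,0,-0.238],[370,0,0,-0.238],[410,0,0,-0.238]]])

```text
clock: 13.72
ee_pos: [0.5448, -0.1597, 0.2923]
orientation: [[0.157, -0.005, 0.988], [-0.988, 0.002, 0.157], [-0.003, -1.0, -0.004]]
contact_force: [0.2, -0.4, -3.4]
opening: 0.02
```

arm_command(deltas=[[[15,0,0,0],[24,0,0,0],[27,0,0,0],[27,0,0,0]]])

```text
clock: 14.22
ee_pos: [0.5509, -0.1835, 0.2951]
orientation: [[0.16, -0.0, 0.987], [-0.987, 0.001, 0.16], [-0.001, -1.0, -0.0]]
contact_force: [-0.3, 0.1, -2.4]
opening: 0.0204
```

```bash
cat > loc.py <<'E'
from h import *
s=st(); th=.159; o=np.array([.543,-.1808]); d=np.array(s['ee_pos'])[:2]-o
print('local',np.cos(th)*d[0]+np.sin(th)*d[1],-np.sin(th)*d[0]+np.cos(th)*d[1],'yaw',np.arctan2(s['orientation'][1][2],s['orientation'][0][2]))
E
python3 loc.py; python3 - <<'E'
from h import *
c=cam('wrist'); save(c,'w8.png'); c=cam('top'); save(c,'t8.png')
E
```

```text
14.225 pos [ 0.5509 -0.1835  0.2951] q [-27.   10.5  83.6   0.   85.9 -36.2] F [-0.3  0.1 -2.4] open 0.0204
[[ 0.16  -0.     0.987]
 [-0.987  0.001  0.16 ]
 [-0.001 -1.    -0.   ]]
local 0.007350563731535968 -0.0038647784579285633 yaw 0.1603920440247741
```

View pics/w8.png

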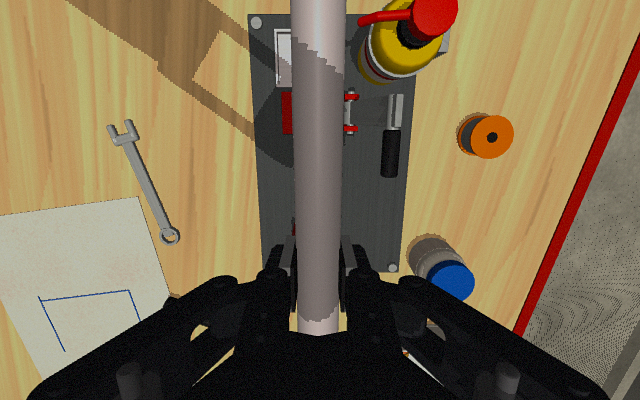

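arm_command(deltas=[[[0,30,-7.4,0],[0,75,-7.4,0],[0,115,-7.4,0],[0,150,-7.4,0],[0,175,-7.4,0],[0,190,-7.4,0],[0,195,-7.4,0],[0,195,-7.4,0]]])

```text
clock: 15.32
ee_pos: [0.544, -0.1858, 0.1011]
orientation: [[0.159, 0.001, 0.987], [-0.987, -0.001, 0.159], [0.001, -1.0, 0.001]]
contact_force: [0.0, 0.3, -2.7]
opening: 0.0203
```

```bash
python3 loc.py; python3 - <<'E'
from h import *
c=cam('wrist'); save(c,'w9.png')
E
```

```text
15.325 pos [ 0.544  -0.1858  0.1011] q [-27.5  20.5  95.3   0.   64.1 -36.6] F [ 0.   0.3 -2.7] open 0.0203
[[ 0.159  0.001  0.987]
 [-0.987 -0.001  0.159]
 [ 0.001 -1.     0.001]]
local 0.00019012702298402712 -0.005117295370901857 yaw 0.15921429918635938
```

View pics/w9.png

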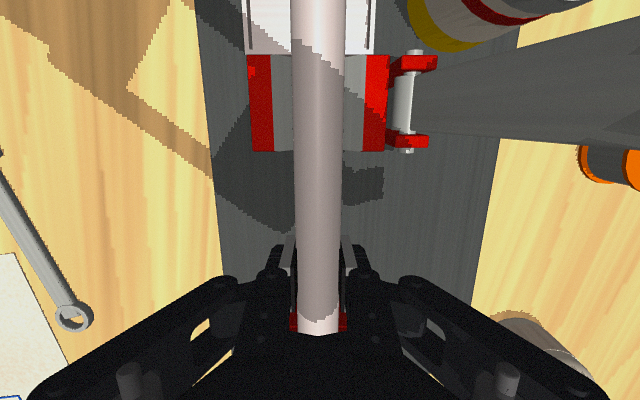

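arm_command(deltas=[[[0,8,0,0],[0,17,0,0],[0,24,0,0],[0,28,0,0],[4,28,0,0],[8,28,0,0],[10,28,0,0],[10,28,0,0]]])

```text
clock: 16.38
ee_pos: [0.5451, -0.1959, 0.0726]
orientation: [[0.158, 0.0, 0.987], [-0.987, -0.0, 0.158], [0.0, -1.0, 0.0]]
contact_force: [0.4, 0.6, -3.4]
opening: 0.02
```

```bash
python3 loc.py; python3 - <<'E'
from h import *
for n in ['scene','top']:
    c=cam(n); a=cv2.cvtColor(c['im']['color'],cv2.COLOR_RGB2BGR); x0,y0=(230,120) if n=='scene' else (300,150)
    cv2.imwrite(f'pics/{n}10.png',cv2.resize(a[y0:y0+110,x0:x0+130],None,fx=5,fy=5,interpolation=cv2.INTER_CUBIC))
E
```

```text
16.375 pos [ 0.5451 -0.1959  0.0726] q [-28.3  23.3  95.5  -0.   61.2 -37.4] F [ 0.4  0.6 -3.4] open 0.02
[[ 0.158  0.     0.987]
 [-0.987 -0.     0.158]
 [ 0.    -1.     0.   ]]
local -0.00028127587220300307 -0.015258811700901235 yaw 0.15862929988376695
```

View pics/scene10.png

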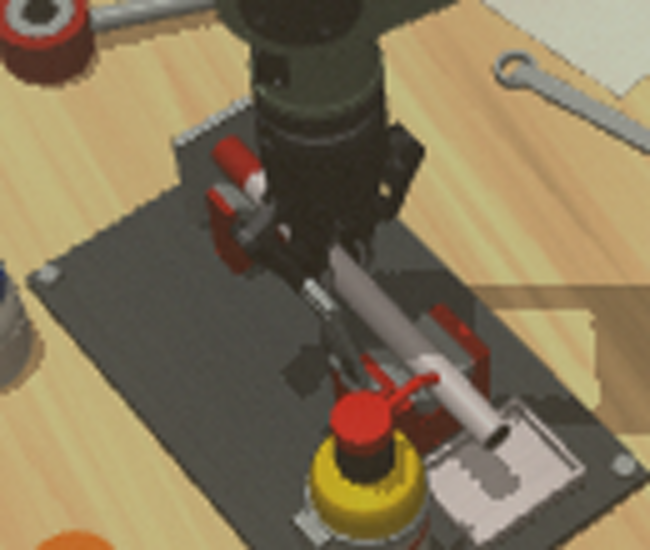

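View pics/top10.png

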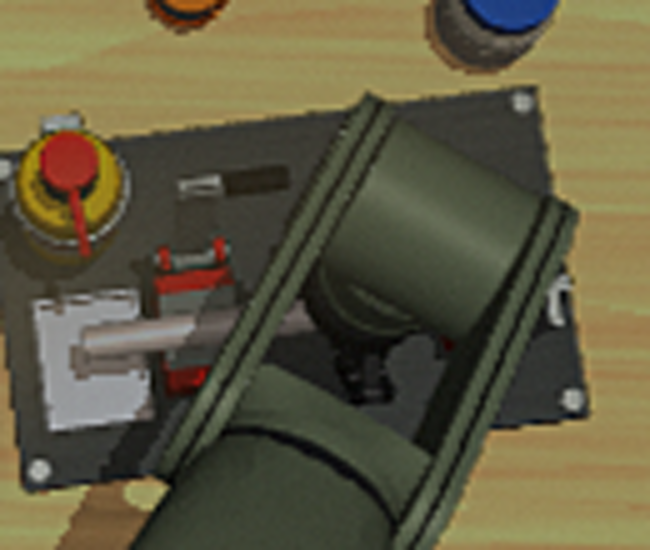

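arm_command(deltas=[[[1,0,0,0],[2,0,0,0],[3,0,0,0],[3,0,0,0]]])

```text
clock: 16.98
ee_pos: [0.5455, -0.1986, 0.0724]
orientation: [[0.158, 0.0, 0.987], [-0.987, -0.0, 0.158], [0.0, -1.0, 0.0]]
contact_force: [-0.4, 0.2, -2.8]
opening: 0.02
```

arm_command(deltas=[[[1,0,0,0],[2,0,0,0],[2,0,0,0],[2,0,0,0]]])

```text
clock: 17.48
ee_pos: [0.5458, -0.2005, 0.0724]
orientation: [[0.158, -0.0, 0.987], [-0.987, 0.0, 0.158], [-0.0, -1.0, -0.0]]
contact_force: [0.0, 0.6, -3.1]
opening: 0.0199
```

arm_command(deltas=[[[1,0,0,0],[2,0,0,0],[2,0,0,0],[2,0,0,0]]])

```text
clock: 17.98
ee_pos: [0.5457, -0.201, 0.072]
orientation: [[0.158, -0.001, 0.987], [-0.987, 0.003, 0.158], [-0.003, -1.0, -0.001]]
contact_force: [0.2, 5.5, -2.0]
opening: 0.0199
```

arm_command(deltas=[[[-2.2,0,0,0],[-2.2,1,0,0],[-2.2,2,0,0],[-2.2,3,0,0],[-2.2,3,0,0],[-2.2,3,0,0]]])

```text
clock: 18.73
ee_pos: [0.5466, -0.2008, 0.0703]
orientation: [[0.158, 0.002, 0.987], [-0.987, -0.001, 0.158], [0.001, -1.0, 0.002]]
contact_force: [1.4, 0.3, 1.8]
opening: 0.0201
```

arm_command(deltas=[[[0,0.5,0,0],[0,0.5,0,0],[0,0.5,0,0],[0,0.5,0,0]]], jaw=0.06)

```text
clock: 19.23
ee_pos: [0.5456, -0.2003, 0.0687]
orientation: [[0.158, -0.0, 0.987], [-0.987, 0.0, 0.158], [-0.0, -1.0, -0.0]]
contact_force: [0.6, 0.7, -0.7]
opening: 0.0453
```

arm_command(deltas=[[[0,-15,0,0],[0,-45,0,0],[0,-95,0,0],[0,-145,0,0],[0,-200,0,0],[0,-230,0,0],[0,-230,0,0]]])

```text
clock: 20.1
ee_pos: [0.5475, -0.2012, 0.3041]
orientation: [[0.158, 0.008, 0.987], [-0.987, -0.004, 0.158], [0.006, -1.0, 0.007]]
contact_force: [-0.5, -1.1, -0.6]
opening: 0.0455
```

```bash
python3 loc.py; python3 - <<'E'
from h import *
c=cam('wrist'); save(c,'w11.png'); P=cloud(c); Z=P[...,2]
th=.159; o=np.array([.543,-.1808])
d=P[...,:2]-o; Q=np.stack([d[...,0]*np.cos(th)+d[...,1]*np.sin(th),-d[...,0]*np.sin(th)+d[...,1]*np.cos(th),Z],-1)
m=(abs(Q[...,0])<.014)&(Z>.0785)&(Z<.1)&(Q[...,1]>-.138)&(Q[...,1]<.17)
q=Q[m]; 
for a in np.arange(-.14,.16,.02):
    k=(q[:,1]>a)&(q[:,1]<a+.02)
    if k.sum()>10: print(a.round(2),k.sum(),np.percentile(q[k][:,0],[5,50,95]).round(4),np.percentile(q[k][:,2],90).round(4))
print('ymax',np.percentile(q[:,1],[.3,99.7]))
C=c['im']['color'].astype(int)
b=(C.max(-1)<60)&(Z>.14)&(Z<.23)&(Q[...,1]>.015)&(Q[...,1]<.065)&(Q[...,0]>.03)&(Q[...,0]<.11)
print('grip',b.sum(),[np.percentile(Q[b][:,i],[2,50,98]).round(4) for i in range(3)])
E
```

```text
20.1 pos [ 0.5475 -0.2012  0.3041] q [-28.7  10.2  83.    0.   86.3 -37.8] F [-0.5 -1.1 -0.6] open 0.0455
[[ 0.158  0.008  0.987]
 [-0.987 -0.004  0.158]
 [ 0.006 -1.     0.007]]
local 0.0012255777908152438 -0.020877870645065143 yaw 0.15911641683007782
-0.14 180 [-0.0093  0.0004  0.0101] 0.0868
-0.12 208 [-0.0091  0.0005  0.01  ] 0.0868
-0.1 220 [-0.009   0.0005  0.0099] 0.0869
-0.08 223 [-0.0088  0.0005  0.0098] 0.0869
-0.06 233 [-0.0098  0.0005  0.0097] 0.0867
-0.04 251 [-0.0096  0.0006  0.0095] 0.0867
-0.02 256 [-0.0094  0.0006  0.0094] 0.0868
0.0 265 [-0.0093  0.0006  0.0094] 0.0867
0.02 289 [-0.0091 -0.0005  0.0093] 0.0866
0.04 310 [-0.009   0.0001  0.0091] 0.0867
0.06 319 [-0.0099 -0.0004  0.009 ] 0.0866
0.08 337 [-0.0096 -0.0004  0.01  ] 0.0867
0.1 350 [-0.0095 -0.0003  0.0099] 0.0867
0.12 364 [-0.0093 -0.0003  0.0096] 0.0866
ymax [-0.1368899   0.13915413]
grip 888 [array([0.0588, 0.0638, 0.0719]), array([0.0211, 0.0409, 0.0625]), array([0.1783, 0.2018, 0.2042])]
```

View pics/w11.png

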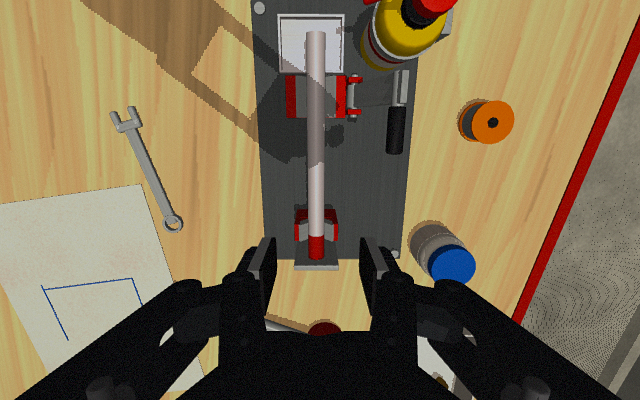

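arm_command(deltas=[[[-30,0,35,0],[-53,0,64,0],[-53,40,64,0],[-53,80,64,0],[-53,108,64,0],[-53,108,64,0],[-53,108,64,0]]])

```text
clock: 21.02
ee_pos: [0.6007, -0.1379, 0.1911]
orientation: [[0.158, 0.0, 0.987], [-0.987, -0.0, 0.158], [0.0, -1.0, -0.0]]
contact_force: [-0.2, -0.8, 0.0]
opening: 0.0451
```

```bash
python3 loc.py; python3 - <<'E'
from h import *
c=cam('wrist'); save(c,'w12.png')
E
```

```text
21.025 pos [ 0.6007 -0.1379  0.1911] q [-21.   19.3  85.2  -0.   75.5 -30.1] F [-0.2 -0.8  0. ] open 0.0451
[[ 0.158  0.     0.987]
 [-0.987 -0.     0.158]
 [ 0.    -1.    -0.   ]]
local 0.06371750398519621 0.033185385455041155 yaw 0.15894411516871326
```

View pics/w12.png

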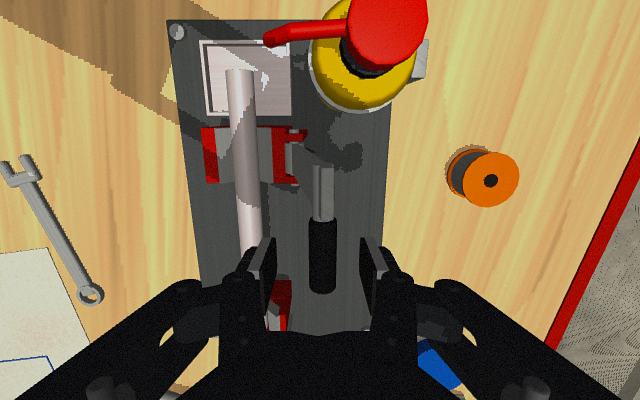

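arm_command(deltas=[[[0,0,0,0],[0,0,0,0],[0,0,0,0],[0,0,0,0],[0,0,0,0]]], jaw=-1)

```text
clock: 21.7
ee_pos: [0.6016, -0.1381, 0.1926]
orientation: [[0.158, 0.003, 0.987], [-0.987, -0.001, 0.158], [0.001, -1.0, 0.003]]
contact_force: [0.4, 0.2, 4.8]
opening: 0.012
```

arm_command(deltas=[[[0,-1.6,-11.9,0],[0,-1.8,-23.9,0],[0,-0.8,-35.8,0],[0,1.5,-47.5,0],[0,5.1,-59,0],[0,10,-69.9,0],[0,16,-80.3,0],[0,23.1,-89.9,0]]])

```text
clock: 22.7
ee_pos: [0.5128, -0.1527, 0.1679]
orientation: [[0.158, 0.004, 0.987], [-0.987, -0.001, 0.158], [0.002, -1.0, 0.004]]
contact_force: [6.8, -0.7, 0.9]
opening: 0.0123
```

arm_command(deltas=[[[0,8.1,-8.8,0],[0,17.2,-16.7,0],[0,27,-23.5,0],[0,37.6,-29.2,0],[0,48.7,-33.7,0],[0,60.2,-37,0],[0,72,-38.9,0],[0,80,-39.6,0]]])

```text
clock: 23.7
ee_pos: [0.4742, -0.1588, 0.0877]
orientation: [[0.158, 0.004, 0.987], [-0.987, -0.001, 0.158], [0.002, -1.0, 0.004]]
contact_force: [7.4, -0.4, 3.2]
opening: 0.0118
```

```bash
python3 loc.py; python3 - <<'E'
from h import *
c=cam('wrist'); save(c,'w13.png')
E
```

```text
23.7 pos [ 0.4742 -0.1588  0.0877] q [-2.850e+01  1.360e+01  1.066e+02  1.000e-01  5.960e+01 -3.760e+01] F [ 7.4 -0.4  3.2] open 0.0118
[[ 0.158  0.004  0.987]
 [-0.987 -0.001  0.158]
 [ 0.002 -1.     0.004]]
local -0.06441258758926094 0.03261107874060125 yaw 0.15854094741698938
```

View pics/w13.png

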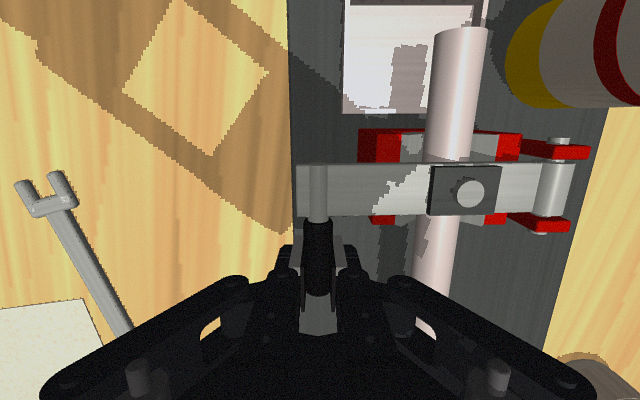

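arm_command(deltas=[[[0,2,0,0],[0,4,0,0],[0,6,0,0],[0,6,0,0]]])

```text
clock: 24.25
ee_pos: [0.4742, -0.1588, 0.0821]
orientation: [[0.158, 0.004, 0.987], [-0.987, -0.001, 0.158], [0.001, -1.0, 0.004]]
contact_force: [6.1, -0.8, 3.3]
opening: 0.0115
```

arm_command(deltas=[[[0,1.5,0,0],[0,3,0,0],[0,3,0,0]]])

```text
clock: 24.62
ee_pos: [0.4742, -0.1588, 0.0807]
orientation: [[0.158, 0.003, 0.987], [-0.987, -0.001, 0.158], [0.001, -1.0, 0.003]]
contact_force: [1.7, 2.3, 13.1]
opening: 0.0118
```

arm_command(deltas=[[[0,0,0,0],[0,0,0,0],[0,0,0,0],[0,-20,0,0],[0,-70,0,0],[0,-130,0,0],[0,-190,0,0],[0,-222,0,0]]], jaw=0.06)

```text
clock: 25.62
ee_pos: [0.4732, -0.1588, 0.3041]
orientation: [[0.158, 0.003, 0.987], [-0.987, -0.002, 0.158], [0.003, -1.0, 0.003]]
contact_force: [-0.3, 0.7, -0.1]
opening: 0.0453
```

```bash
python3 loc.py; cat > chk.py <<'E'
from h import *
import sys
c=cam('wrist'); save(c,sys.argv[1]); P=cloud(c); Z=P[...,2]
th=.159; o=np.array([.543,-.1808])
d=P[...,:2]-o; Q=np.stack([d[...,0]*np.cos(th)+d[...,1]*np.sin(th),-d[...,0]*np.sin(th)+d[...,1]*np.cos(th),Z],-1)
C=c['im']['color'].astype(int)
b=(C.max(-1)<60)&(Z>.07)&(Z<.13)&(Q[...,1]>.015)&(Q[...,1]<.058)&(Q[...,0]<-.05)&(Q[...,0]>-.085)
print('grip',b.sum(),[np.percentile(Q[b][:,i],[2,50,98]).round(4) for i in range(3)])
k=(Q[...,1]>.063)&(Q[...,1]<.081)&(Z>.075)&(Z<.13)&(Q[...,0]>-.06)&(Q[...,0]<-.015); print('strap',k.sum(),np.polyfit(Q[k][:,0],Q[k][:,2],1),np.polyval(np.polyfit(Q[k][:,0],Q[k][:,2],1),0.0))
m=(abs(Q[...,0])<.014)&(Z>.0785)&(Z<.1)&(Q[...,1]>-.138)&(Q[...,1]<.17)
q=Q[m]
for a in (-.12,-.06,-.02,.1,.12):
    k=(q[:,1]>a)&(q[:,1]<a+.02)
    if k.sum()>10: print(a,np.percentile(q[k][:,0],[5,50,95]).round(4),np.percentile(q[k][:,2],90).round(4))
print('yrange',np.percentile(q[:,1],[.3,99.7]))
r=(C[...,0]>130)&(C[...,1]<70)&(Z>.183)&(Z<.2)&(Q[...,0]>.07)&(Q[...,0]<.12)
print('cap',r.sum(),[np.percentile(Q[r][:,i],[2,50,98]).round(4) for i in range(3)], 'world',np.median(P[r],0) if r.sum() else 0)
E
python3 chk.py w14.png
```

```text
25.625 pos [ 0.4732 -0.1588  0.3041] q [-28.5  -0.2  94.2  -0.   85.8 -37.6] F [-0.3  0.7 -0.1] open 0.0453
[[ 0.158  0.003  0.987]
 [-0.987 -0.002  0.158]
 [ 0.003 -1.     0.003]]
local -0.06539095672031929 0.03277842644978471 yaw 0.15903351316624684
grip 344 [array([-0.0719, -0.0645, -0.0582]), array([0.0209, 0.0405, 0.0575]), array([0.0891, 0.0947, 0.0969])]
strap 568 [0.00290733 0.09220423] 0.09220422729635096
-0.12 [-0.0104 -0.0088 -0.0055] 0.0843
-0.06 [-0.0099 -0.0028  0.0085] 0.0866
-0.02 [-0.0096 -0.001   0.0087] 0.0865
0.1 [-0.0095 -0.0014  0.0088] 0.0866
0.12 [-0.0096 -0.0014  0.0083] 0.0865
yrange [-0.13636272  0.13948672]
cap 1488 [array([0.0727, 0.0912, 0.1061]), array([0.1273, 0.142 , 0.1564]), array([0.1872, 0.1921, 0.1937])] world [ 0.61046574 -0.02649724  0.19213011]
```

View pics/w14.png

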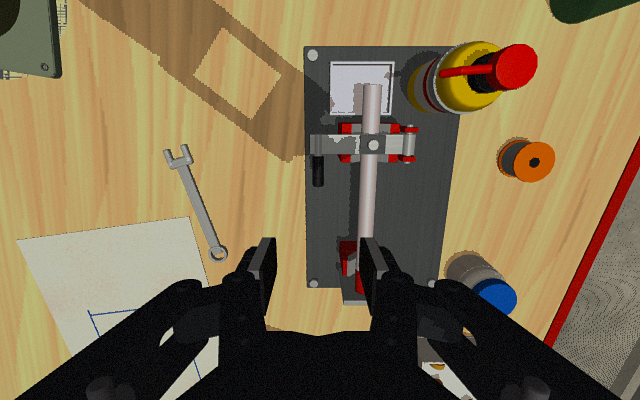

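arm_command(deltas=[[[-35,0,50,0],[-70,0,100,0],[-109,0,156,0],[-109,0,157,0],[-109,40,157,0],[-109,70,157,0],[-109,73,157,0],[-109,73,157,0]]], jaw=-1)

```text
clock: 26.68
ee_pos: [0.6103, -0.0265, 0.2282]
orientation: [[0.158, -0.0, 0.987], [-0.987, -0.0, 0.158], [0.0, -1.0, -0.0]]
contact_force: [-0.4, 0.4, -0.0]
opening: 0.0002
```

```bash
python3 loc.py; python3 - <<'E'
from h import *
c=cam('wrist'); save(c,'w15.png')
E
```

```text
26.675 pos [ 0.6103 -0.0265  0.2282] q [-10.6  16.8  83.9  -0.   79.3 -19.7] F [-0.4  0.4 -0. ] open 0.0002
[[ 0.158 -0.     0.987]
 [-0.987 -0.     0.158]
 [ 0.    -1.    -0.   ]]
local 0.0908838758047322 0.1416924441729148 yaw 0.15827979995460734
```

View pics/w15.png

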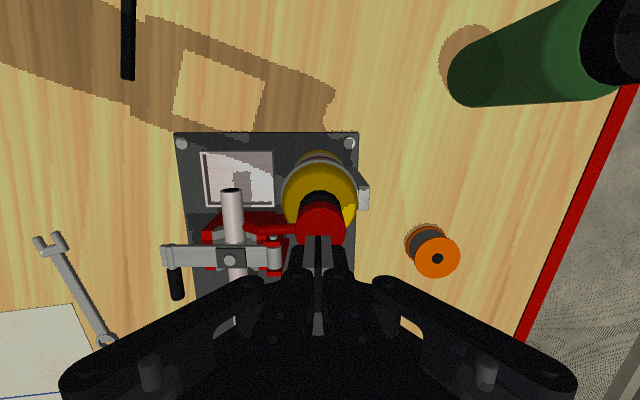

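arm_command(deltas=[[[0,10,0,0],[0,20,0,0],[0,24,0,0],[0,27,0,0],[0,27,0,0]]])

```text
clock: 27.35
ee_pos: [0.6099, -0.0258, 0.2013]
orientation: [[0.158, -0.001, 0.987], [-0.987, 0.0, 0.158], [-0.0, -1.0, -0.001]]
contact_force: [-3.7, 0.1, 5.3]
opening: 0.0
```

arm_command(deltas=[[[0,2,0,0],[0,4,0,0],[0,6,0,0],[0,8,0,0],[0,9,0,0],[0,9,0,0]]])

```text
clock: 28.1
ee_pos: [0.6103, -0.0258, 0.194]
orientation: [[0.159, 0.0, 0.987], [-0.987, -0.0, 0.159], [0.0, -1.0, -0.0]]
contact_force: [-6.4, 0.2, 10.1]
opening: 0.0
```

arm_command(deltas=[[[0,1.5,0,0],[0,3,0,0],[0,3,0,0],[0,3,0,0]]])

```text
clock: 28.6
ee_pos: [0.6104, -0.0258, 0.193]
orientation: [[0.159, 0.001, 0.987], [-0.987, -0.001, 0.159], [0.001, -1.0, 0.001]]
contact_force: [-9.3, 0.9, 17.2]
opening: 0.0002
```

arm_command(deltas=[[[0,-5,0,0],[0,-20,0,0],[0,-60,0,0],[0,-110,0,0],[40,-110,-50,0],[80,-110,-100,0],[120,-110,-157,0],[120,-110,-157,0]]])

```text
clock: 29.6
ee_pos: [0.4726, -0.1714, 0.2989]
orientation: [[0.154, 0.001, 0.988], [-0.988, -0.001, 0.154], [0.001, -1.0, 0.0]]
contact_force: [0.1, 1.2, -0.2]
opening: -0.0001
```

```bash
python3 loc.py; python3 chk.py w16.png; python3 - <<'E'
from h import *
c=cam('scene'); save(c,'s16.png')
E
```

```text
29.6 pos [ 0.4726 -0.1714  0.2989] q [-29.8   0.6  94.   -0.   85.4 -38.6] F [ 0.1  1.2 -0.2] open -0.0001
[[ 0.154  0.001  0.988]
 [-0.988 -0.001  0.154]
 [ 0.001 -1.     0.   ]]
local -0.06801042169837725 0.020425696960600148 yaw 0.15450035154444536
grip 349 [array([-0.0713, -0.0652, -0.0591]), array([0.0213, 0.0397, 0.057 ]), array([0.0894, 0.0948, 0.0969])]
strap 614 [0.00442659 0.09225083] 0.09225082722966865
-0.12 [-0.0098 -0.0013  0.0089] 0.0868
-0.06 [-0.0096 -0.0013  0.0087] 0.0868
-0.02 [-0.0095 -0.0014  0.0089] 0.0867
0.1 [-0.0096 -0.0014  0.0084] 0.0865
0.12 [-0.0096 -0.0014  0.0085] 0.0866
yrange [-0.12966103  0.13913331]
cap 1646 [array([0.073 , 0.0911, 0.1065]), array([0.1275, 0.1421, 0.1564]), array([0.1873, 0.1921, 0.1936])] world [ 0.6106848  -0.02639652  0.19209571]
```

View pics/w16.png

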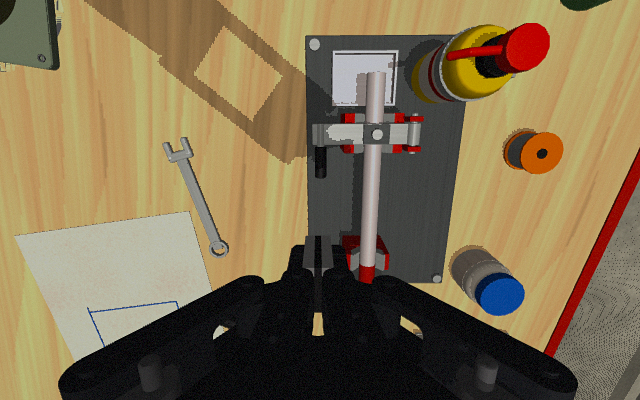

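View pics/s16.png

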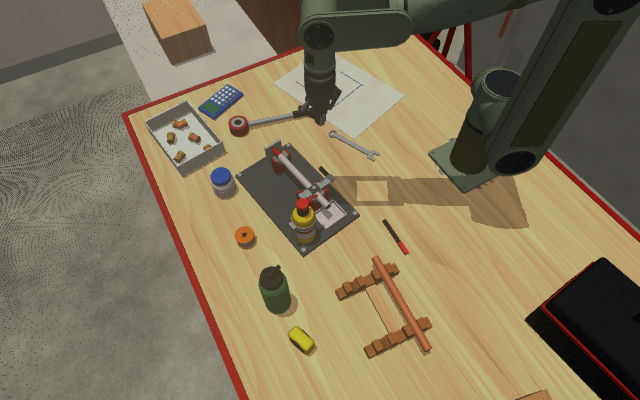

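The pictures show the pipe clamped at wrist pixels (375,70)–(366,283), the strap level at (365,133), and the cap up with its top at z = 192 mm. The copper tube and the other things are where they were, and the arm is clear. I'm handing in.

```bash
python3 -c "
from station import order; print(order.finish_job())"
```

```text
the job is handed in; nothing more can be done
None
```

The job is done and handed in at about 30 s of the 67 s allowed. No verdict is reported, so what follows rests on my own checks.

**What I did:**
- I swung the strap open to about 1.76 rad.
- I lowered the pipe into the V rests, slid it until it touched the stop (about 5.5 N), and released it.
- I swung the strap back down until it pressed on the pipe at about 13 N.
- With the pipe clamped, I pressed the oil cap down until it bottomed out (about 17 N) and let it rise.

**Last checks, from wrist camera depth and the scene picture:**
- **Strap:** level, with a measured slope of about 0.004 rad.
- **Pipe:** level along its length and within about 1.5 mm of centre. Its bare end is at +139 mm, so the red end should be within about 1 mm of the stop. The gripper partly hid the red end in the last picture.
- **Cap:** back up at 192 mm.
- **Surroundings:** by eye, the copper tube and the other things look unmoved, and the arm touches nothing.

**What disagreed:** the outline network mistook other objects for the pipe in one wrist picture. I used the depth data for the grasp instead.

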